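# Run two sample racks home and shut the loading gate

### The job

Load the sampler: push the two sample racks that stand on the grey tray along it with the fingertips, each down the lane in front of it, until each is fully home against the end stop. Then swing the tray's gate fully shut behind them. The racks stay standing on the tray all the way, neither picked up nor tipped; leave the bottles and other things around the tray where they stand.

Things in the scene. Friction and masses are not known exactly. Their poses are not given: they have to be found in the camera images.
- tray: fixed rack-loading tray, plate 304 x 170 x 4 mm on the deck. Origin: centre of its underside; x along the lanes away from the robot, y left, z up. Lane centres y = +-32 mm; end stop face x = 140 mm, 44 mm high. Sheet guides to 34 mm above the deck, 30 mm apart from x = 65 to 140 mm, flaring to 60 mm apart at x = 25 mm; open plate before that. A rack at home has its origin at x = 65 mm
- rack_a: one of two alike sample racks of five capped tubes, about 0.14 kg. Frame 24 mm (its x) x 150 mm (its y), 52 mm high, flat solid end faces at y = +-75 mm; caps rise to 96 mm and begin 11 mm in from the end faces. Origin: centre of its underside, on the tray. Starts about 120 mm short of home, a little crooked, far end at a lane's flared mouth. Either may face either lane; tips easily sideways
- rack_b: one of two alike sample racks of five capped tubes, about 0.14 kg. Frame 24 mm (its x) x 150 mm (its y), 52 mm high, flat solid end faces at y = +-75 mm; caps rise to 96 mm and begin 11 mm in from the end faces. Origin: centre of its underside, on the tray. Starts about 120 mm short of home, a little crooked, far end at a lane's flared mouth. Either may face either lane; tips easily sideways
- left_home (a point): point on the tray plate, left lane centre line, where the foot of a rack's near end face stands when the rack is home (tray x = -10, y = +32 mm)
- right_home (a point): the same for the right lane (tray x = -10, y = -32 mm)
- gate (a joint): gate hinge, rad: 0 wide open, 2.17 fully shut (its stop); starts 0 to 0.3, turns clockwise from above as it shuts, stays where left (friction 0.06 N m). Upright steel bar 6 mm thick, 28 to 56 mm above the deck, 150 mm long. At 0 it points in tray (x, y) = (-0.825, -0.565); shut, along tray +y, its face 5 mm behind the near ends of racks at home. A rack not home blocks it
- gate_pivot (a point): the gate's upright pivot axis at the tray's right, at x = -18, y = -74 mm in the tray's frame, 44 mm above the deck; hub radius 10 mm
- gate_end (a point): centre of the round black post, radius 8 mm, at the gate's free end, 150 mm from the pivot axis; the post spans 26 to 64 mm above the deck, this point is at 44 mm
- gate_rest (a point): centre of the fixed round post, radius 7 mm, top 54 mm above the deck, at the tray's left (tray x = -6, y = +72 mm), by which the shut gate's end lies; point 44 mm above the deck
- wash_bottle: small white screw-cap bottle, blue cap, 40 mm round, 76 mm tall, beside the tray on its left; loose, to be left alone; origin: centre of its underside
- cap_tool: blue cap opener 25 x 90 x 12 mm lying beside the tray on its left; loose, to be left alone; origin: centre of its underside
- squat_bottle: squat amber bottle 33 x 56 x 94 mm, right of the tray's rear half; loose, to be left alone; origin: centre of its underside
- pen: blue-capped marker pen 12 x 132 x 14 mm lying on the left, level with the tray's rear half; loose, to be left alone; origin: centre of its underside

How it is judged:
By the outcome, as a careful person would: the job done as asked, in the order asked, and still so for the second after the job is handed in, with the robot touching nothing.
It also fails if it takes over 64 s, if anything falls off the work surface, if the arm or the gripper's body presses on something with over 40 N, if the wrist force passes 120 N, or if a joint passes its speed limit or range.

### The arm

A 7-joint arm with a two-finger parallel gripper is mounted at the origin on a cart in front of the work surface, level with it; the furniture and walls round the work are solid. World frame = base frame: x ahead of the robot, y to its left, z up, the work surface at z = 0. Lengths are in m, angles in degrees, forces in N, time in s.
With the tool pointing down it reaches from about 0.4 to 0.9 m from the base axis. Payload 5.5 kg.
Tool frame: the origin (TCP) lies midway between the tips of the shut fingers; the grasp point (between the pads) lies ctrl.grasp_offset behind it (ctrl.grasp_offset is the distance from the TCP to the grasp point, in m); z points along the fingers, y is the line along which they close (so a half turn about z gives the same grasp; the last joint's range is limited). The gripper opens to 92 mm and grips with 3 to 60 N. Pads are 19 mm wide; open, the fingers measure 130 mm over their backs; the gripper's body (75 mm by 190 mm) begins 47 mm behind the grasp point.
Start: joints at [-49.95, 28.699, -24.465, 88.831, 12.651, 65.22, -12.049], TCP at [0.274, 0.589, 0.227] pointing down, gripper open.
Joint ranges: [-164.97, 164.97], [-17.58, 116.51], [-87.97, 89.64], [11.32, 138.91], [-80.73, 260.73], [10.89, 115.49], [-147.41, 147.41]. Speed limits (degrees/s): [147.25, 147.25, 180, 180, 180, 180, 180].

### API

Orientations are given as a 3x3 rotation matrix whose columns are the frame's x, y, z axes.
In Python, from station import ctrl gives the robot as it stands.
- The arm moves only by the shell command python3 -m pendant 'ROWS' [FORCE]. ROWS is a JSON object of lists of equal length, an entry for each row: "slide": the shift along the tool's x, y, z as a fraction of full scale, a list of three; "turn": the turn, a rotation vector about the tool's x, y, z as a fraction of full scale, a list of three; "claw": the closure, from 0 (fully open) to 1 (shut). A call has 1 to 20 rows; each row is the pose to reach, as a shift and turn from the pose commanded when the call began, along the tool's axes at that moment, turning the shorter way round; what a row does not reach only later rows make up. Full scale, the value 1, is 1 m for a shift and pi rad for a turn. A row lasts 1/8 s, in which the tool goes at most 62.5 mm and 10.7 degrees, less where a joint would pass 70% of its speed; a pose out of reach is approached as far as the arm can. A call with a number of a shift or a turn outside -1 to 1 is refused whole. A call with a gripper value outside its range is refused whole. The fingers move at their own pace and stop on an object; FORCE is the grip in N (left out, the last holds). Time passes only in rows, so rows that repeat a pose let the fingers close. It gives the time, the measured TCP pose, the force, the opening and the grip force at its end, in the units of the state.
- ctrl.state(): the state, without advancing time (a new reading comes with each control period).
- ctrl.snapshot(name): name is "side" or "top" or "wrist"; returns a dict with "image" (420x560x3 uint8, blue, green, red), "fov_y" (degrees; the focal length in pixels is half the picture's height over the tangent of half this angle, whatever the lens; pixels are square), "cx", "cy" (the principal point, pixels), "R" (3x3) and "t" (3): a world point X has camera coordinates R X + t. Camera axes: x right, y down, z forward; pixel columns grow to the right and rows downward; lengths in m; the calibration is good to about 2 mm. A picture is of the moment at which its call begins. There is no depth.
- ctrl.sign_off(): hands the job in; it is judged then, once.
Trained networks look in a picture, given as the dict that the camera call returned (one of the last four; its "shot" number tells which), for a name from the list of things; names that differ only in an ending like _2 or _b are one class to them, and where a whole thing is asked for, a point or a joint stands for the part that bears it (a point fixed in the world has none). Each returns a list of dicts, best first, with "score" (0 to 1); they miss things now and then, are a little off and sometimes report something else, mostly with a low value. They report only what shows in the picture. A call takes as long as a camera call.
- ctrl.boxes_of(query, picture): "extent" ([left, top, right, bottom] in pixels, round what is visible of it).
- ctrl.regions_of(query, picture): "region" (420x560 bool, what is visible of it) and "extent" ([left, top, right, bottom] in pixels, round what is visible of it).
- ctrl.spot_point(query, picture): "centre" ([column, row] in pixels: a listed point, or the origin of a listed thing).
The state is a dict: "time": time; "joint_pos": joint angles; "qvel": joint speeds; "joint_efforts": joint torques, N m; "ee_pos": TCP position; "eef_rot": TCP orientation; "force": force on the tool from outside, world axes, zero at the start; "torque": the same for the moment, N m; "grip_width": opening from 0.0 (shut) to 1.0 (fully open); "gripper_force": force on a finger pad.
Only numpy, scipy, OpenCV 4.12 (cv2) and the standard library are available. Lean on these libraries where they do the work, as an engineer would, in place of code of your own. Each camera call takes 0.05 s, during which the arm holds its last target. There are 200 camera calls.

## Working session

There is one attempt and no reset: what is moved stays moved. The work goes in short steps, Python scripts to look and compute and a shell command to move; the robot and the scene stay as the last step left them, time stands still between calls to the robot, and variables do not carry over. Pictures are saved under pics/ and viewed, at most 10 in all, crops included, and the job is handed in when it is done.

```bash
ls; mkdir -p pics; cat > h.py <<'E'
import numpy as np, cv2
from station import ctrl
def K(s):
    f=210/np.tan(np.radians(s["fov_y"])/2); return f,s["cx"],s["cy"]
def ray(s,p,z):
    f,cx,cy=K(s); R=np.array(s["R"]);t=np.array(s["t"])
    d=R.T@np.array([(p[0]-cx)/f,(p[1]-cy)/f,1]); c=-R.T@t
    return c+d*(z-c[2])/d[2]
def proj(s,X):
    f,cx,cy=K(s); c=np.array(s["R"])@np.array(X)+np.array(s["t"])
    return [f*c[0]/c[2]+cx,f*c[1]/c[2]+cy]
E
python3 - <<'E'
from h import *
st=ctrl.state(); print(st["ee_pos"],np.round(st["eef_rot"],3),st["grip_width"],ctrl.grasp_offset)
T=ctrl.snapshot("top");S=ctrl.snapshot("side")
cv2.imwrite("pics/a.png",np.vstack([T["image"],S["image"]])[:, :])
im=np.hstack([T["image"],S["image"]]);cv2.imwrite("pics/a.png",cv2.resize(im,(800,300)))
cv2.imwrite("pics/top.png",cv2.resize(T["image"],(800,600)))
for s,n in((T,"top"),(S,"side")):
  print(n,"cam",np.round(-np.array(s["R"]).T@s["t"],3))
  for q,z in(("tray",0),("rack_a",.004),("left_home",.004),("right_home",.004),("gate_pivot",.044),("gate_end",.044),("gate_rest",.044),("wash_bottle",0),("squat_bottle",0),("pen",0),("cap_tool",0)):
    for r in ctrl.spot_point(q,s)[:3]: print(q,round(r["score"],2),np.round(r["centre"],1),np.round(ray(s,r["centre"],z)[:2],4))
E
```

```text
pics
[0.2741626  0.58857972 0.22566074] [[-0.907  0.422 -0.001]
 [ 0.422  0.907 -0.002]
 [ 0.    -0.002 -1.   ]] 1.0006896036770352 0.0188
top cam [ 0.516 -0.003  0.922]
tray 0.97 [326.4 203.3] [ 0.6255 -0.0763]
rack_a 0.89 [345.1 227.5] [ 0.5704 -0.1165]
rack_a 0.64 [318.6 234.3] [ 0.5558 -0.0574]
left_home 0.76 [314.5 208.9] [ 0.6127 -0.0491]
right_home 0.94 [343.4 206.6] [ 0.6172 -0.1137]
gate_pivot 0.93 [364.  205.4] [ 0.6149 -0.1528]
gate_pivot 0.64 [397.6 268.8] [ 0.4799 -0.2198]
gate_end 0.61 [399.5 267.9] [ 0.4818 -0.2238]
gate_rest 0.63 [297.5 209.9] [ 0.6067 -0.0107]
squat_bottle 0.63 [377.9 165. ] [ 0.7114 -0.194 ]
pen 0.83 [236.3 171.4] [0.7009 0.1271]
side cam [ 0.455 -0.631  0.681]
tray 0.93 [304.1 263.2] [ 0.6262 -0.0786]
rack_a 0.81 [278.9 282.7] [ 0.5697 -0.1148]
rack_a 0.71 [264.1 257.9] [ 0.5561 -0.0518]
left_home 0.76 [285.2 250.8] [ 0.5985 -0.044 ]
right_home 0.79 [301.6 273.3] [ 0.6144 -0.1037]
gate_pivot 0.64 [308.7 277.7] [ 0.6141 -0.1469]
gate_end 0.86 [239.8 327.4] [ 0.4846 -0.215 ]
gate_rest 0.78 [284.  222.8] [ 0.6047 -0.0095]
wash_bottle 0.98 [327.  203.5] [0.7167 0.0679]
wash_bottle 0.28 [279.1 279.6] [ 0.5723 -0.105 ]
pen 0.61 [314.9 190.1] [0.7042 0.1154]
cap_tool 0.9 [278.3 212.8] [0.6105 0.0647]
cap_tool 0.25 [265.8 257.8] [ 0.5598 -0.0489]
```

View pics/top.png

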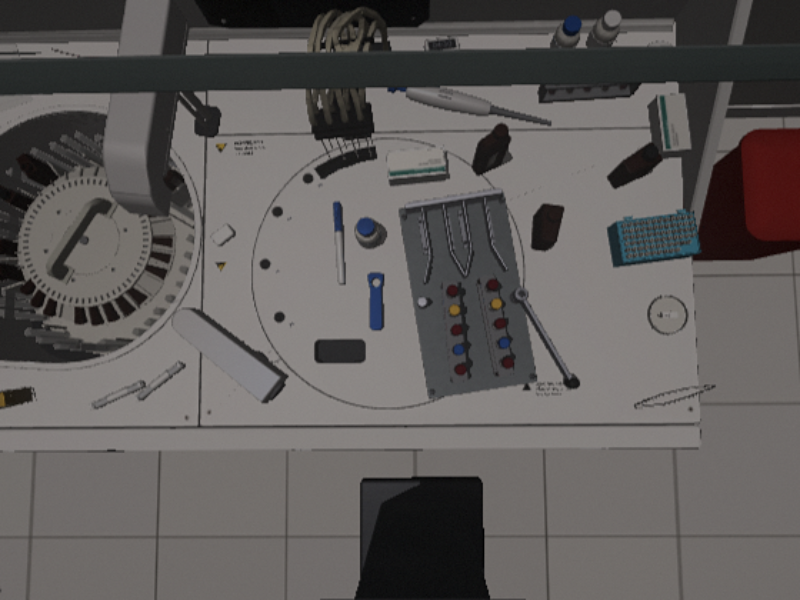

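View pics/a.png

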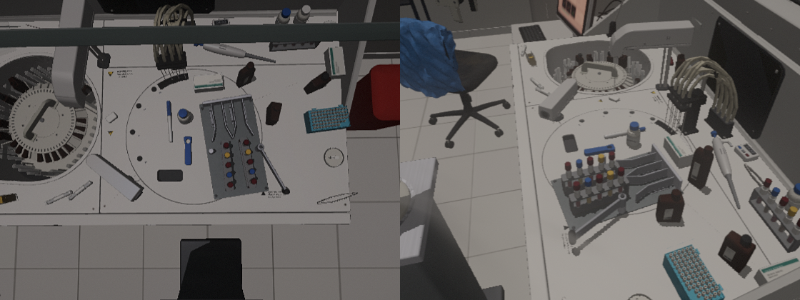

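```bash
cat >> h.py <<'E'
from scipy.optimize import least_squares
TP={"tray":(0,0,0),"left_home":(-.01,.032,.004),"right_home":(-.01,-.032,.004),"gate_pivot":(-.018,-.074,.044),"gate_rest":(-.006,.072,.044)}
def w(p,X):
    c,s=np.cos(p[2]),np.sin(p[2]); return np.array([p[0]+c*X[0]-s*X[1],p[1]+s*X[0]+c*X[1],X[2]])
def fit_tray(shots):
    obs=[]
    for s in shots:
        for q,X in TP.items():
            for r in ctrl.spot_point(q,s)[:1]:
                if r["score"]>.4: obs.append((q,s,X,np.array(r["centre"]),r["score"]))
    res=lambda p:np.concatenate([(np.array(proj(s,w(p,X)))-c) for q,s,X,c,_ in obs])
    o=least_squares(res,[.6255,-.077,.14],loss="soft_l1")
    return o.x,[(q,np.round(np.array(proj(s,w(o.x,X)))-c,1).tolist()) for q,s,X,c,_ in obs]
E
python3 - <<'E'
from h import *
T=ctrl.snapshot("top");S=ctrl.snapshot("side")
p,r=fit_tray([T,S]);print(p,np.degrees(p[2]));print(r)
# mask based
for s,n in((T,"top"),(S,"side")):
  m=ctrl.regions_of("tray",s)[0]["region"]
  c=max(cv2.findContours(m.astype(np.uint8),0,1)[0],key=cv2.contourArea)[:,0]
  pts=np.array([ray(s,q,.004)[:2] for q in c],np.float32)
  print(n,cv2.minAreaRect(pts))
  # caps of racks: regions
  for r in ctrl.regions_of("rack_a",s)[:2]: print(r["score"],r["extent"])
E
python3 -m pendant '{"slide":[[0,0,0],[-0.04,-0.09,-0.05],[-0.1,-0.18,-0.05],[-0.16,-0.28,-0.05],[-0.25,-0.36,-0.05],[-0.35,-0.45,-0.05],[-0.45,-0.53,-0.05],[-0.45,-0.55,-0.05],[-0.45,-0.55,-0.05],[-0.45,-0.55,-0.05],[-0.45,-0.55,-0.05],[-0.45,-0.55,-0.05],[-0.45,-0.55,-0.05],[-0.45,-0.55,-0.05]],"turn":[[0,0,0],[0,0,-0.05],[0,0,-0.1],[0,0,-0.15],[0,0,-0.183],[0,0,-0.183],[0,0,-0.183],[0,0,-0.183],[0,0,-0.183],[0,0,-0.183],[0,0,-0.183],[0,0,-0.183],[0,0,-0.183],[0,0,-0.183]],"claw":[0,1,1,1,1,1,1,1,1,1,1,1,1,1]}' 20
```

```text
[ 0.62128975 -0.07845713  0.16866948] 9.664049160245968
[('tray', [-1.4, 1.4]), ('left_home', [-0.5, -2.9]), ('right_home', [-0.0, 0.3]), ('gate_pivot', [1.2, 0.1]), ('gate_rest', [0.2, 3.3]), ('tray', [1.7, 0.1]), ('left_home', [2.3, -0.4]), ('right_home', [-0.2, 3.2]), ('gate_rest', [-0.7, -1.7])]
top ((0.6210404634475708, -0.10676658153533936), (0.3286827802658081, 0.23251916468143463), 8.813350677490234)
0.86 [308.5, 196.4, 326.5, 265.7]
0.72 [334.8, 191.0, 358.3, 263.6]
side ((0.6286298036575317, -0.07920454442501068), (0.3521333932876587, 0.20155225694179535), 13.386613845825195)
0.85 [225.9, 211.6, 307.5, 273.7]
0.69 [235.3, 231.8, 323.9, 301.0]
time: 3.75
ee_pos: [0.4505, -0.1023, 0.2768]
eef_rot: [[-0.991, -0.133, 0.0], [-0.133, 0.991, -0.001], [-0.0, -0.001, -1.0]]
force: [-0.5, 1.1, 0.9]
grip_width: 0.006
gripper_force: 0.0
```

```bash
python3 - <<'E'
from h import *
W=ctrl.snapshot("wrist");T=ctrl.snapshot("top")
cv2.imwrite("pics/w.png",cv2.resize(W["image"],(800,600)))
print("cam",np.round(-np.array(W["R"]).T@W["t"],3))
p,r=fit_tray([W,T]);print(p,np.degrees(p[2]));print(r)
for q,z in(("rack_a",.004),("gate_end",.044),("gate_pivot",.044),("left_home",.004),("right_home",.004),("gate_rest",.044)):
  for r in ctrl.spot_point(q,W)[:3]: print(q,round(r["score"],2),np.round(r["centre"],1),np.round(ray(W,r["centre"],z)[:2],4))
E
```

```text
cam [ 0.37  -0.112  0.434]
[ 0.62235999 -0.07975346  0.15681842] 8.985033583898604
[('tray', [-0.2, 2.0]), ('left_home', [3.2, 1.0]), ('right_home', [2.7, -0.3]), ('gate_pivot', [-2.0, -0.4]), ('gate_rest', [-1.0, -1.7])]
rack_a 0.66 [266.4 246. ] [ 0.5646 -0.1073]
rack_a 0.62 [305.1 249.5] [ 0.5626 -0.0505]
gate_end 0.67 [177.8 187.1] [ 0.4819 -0.227 ]
gate_end 0.5 [396.5 342.5] [0.674  0.0997]
```

View pics/w.png

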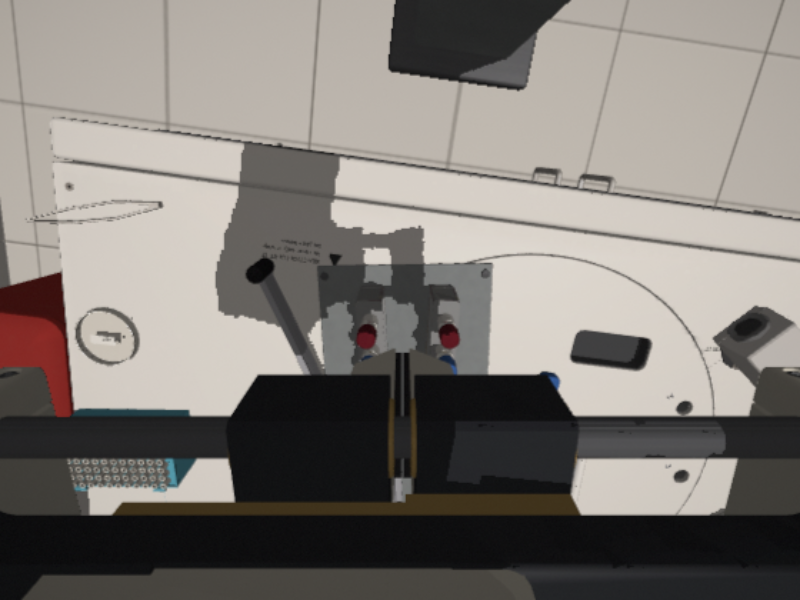

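```bash
python3 - <<'E'
from h import *
W=ctrl.snapshot("wrist");T=ctrl.snapshot("top")
k=1/1.42857
for n,p in (("NL",(432,398)),("NR",(537,383)),("FL",(402,207)),("FR",(503,190))): print("top",n,np.round(ray(T,np.array(p)*k,.004)[:2],4))
for n,p in (("NR",(320,264)),("NL",(492,264))): print("wr",n,np.round(ray(W,np.array(p)*k,.004)[:2],4))
for n,p in (("Ln",(460,369)),("Lf",(452,291)),("Rn",(508,362)),("Rf",(493,285))): print("cap top",n,np.round(ray(T,np.array(p)*k,.100)[:2],4))
p=[.622,-.079,.157]
for a in((-.152,.085),(-.152,-.085),(.152,.085),(.152,-.085)): print(np.round(w(p,(*a,0)),4))
cv2.imwrite("pics/wc.png",cv2.resize(W["image"][170:270,160:360],(800,400),interpolation=cv2.INTER_CUBIC))
cv2.imwrite("pics/tc.png",cv2.resize(cv2.imread("pics/top.png")[170:420,380:600],(700,600),interpolation=cv2.INTER_CUBIC))
E
```

```text
top NL [ 0.4584 -0.0202]
top NR [ 0.4802 -0.1822]
top FL [0.7598 0.0238]
top FR [ 0.785  -0.1369]
wr NR [ 0.4814 -0.1726]
wr NL [ 0.4585 -0.0088]
cap top Ln [ 0.504  -0.0577]
cap top Lf [ 0.613  -0.0483]
cap top Rn [ 0.5131 -0.1243]
cap top Rf [ 0.6208 -0.1058]
[ 0.4586 -0.0188  0.    ]
[ 0.4852 -0.1867  0.    ]
[0.7588 0.0287 0.    ]
[ 0.7854 -0.1392  0.    ]
```

View pics/wc.png

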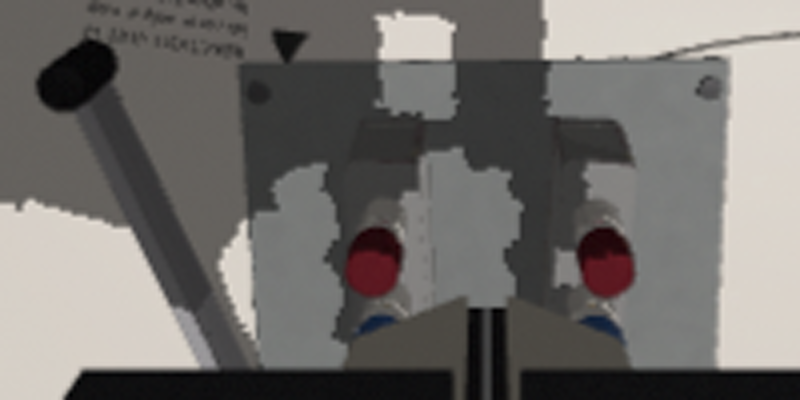

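View pics/tc.png

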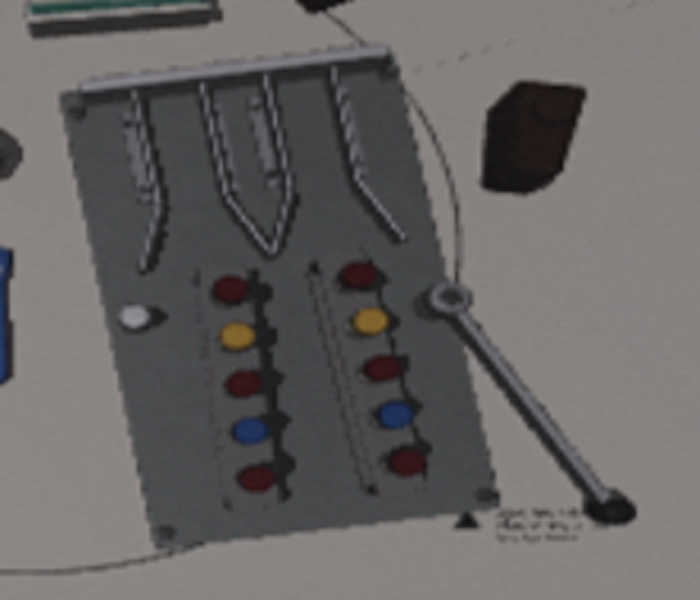

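```bash
python3 - <<'E'
from h import *
W=ctrl.snapshot("wrist");T=ctrl.snapshot("top")
k=1/1.42857
tc=lambda p:np.array([380+p[0]/700*220,170+p[1]/600*250])*k
wc=lambda p:np.array([160+p[0]/4,170+p[1]/4])
o=[(T,tc(p),X) for p,X in (((152,547),(-.152,.085,.004)),((497,512),(-.152,-.085,.004)),((62,95),(.152,.085,.004)),((135,316),(-.006,.072,.054)),((450,298),(-.018,-.074,.056)))]
o+=[(W,wc(p),X) for p,X in (((240,63),(-.152,-.085,.004)),((728,60),(-.152,.085,.004)))]
f=lambda q:np.concatenate([np.array(proj(s,w(q,X)))-c for s,c,X in o])
r=least_squares(f,[.622,-.079,.157],loss="soft_l1");print(r.x,np.degrees(r.x[2]));print(np.round(f(r.x).reshape(-1,2),1).tolist())
p=r.x
def tr(X): c,s=np.cos(p[2]),np.sin(p[2]); d=X[:2]-p[:2]; return np.round([c*d[0]+s*d[1],-s*d[0]+c*d[1]],4)
for n,q,z in(("R bot",(362,120),.004),("R bot",(425,120),.004),("R top",(349,162),.056),("R top",(420,163),.056),("L bot",(555,120),.004),("L bot",(618,120),.004),("L top",(555,160),.056),("L top",(635,165),.056),("Rcap",(375,275),.1),("Lcap",(607,265),.1)):
  X=ray(W,wc(q),z); print(n,np.round(X[:2],4),"tray",tr(X))
for n,q in(("Lcaps",[(232,288),(238,335),(244,383),(251,431),(257,478)]),("Rcaps",[(361,275),(371,320),(382,367),(395,414),(407,461)])):
  P=np.array([tr(ray(T,tc(x),.1)) for x in q]); print(n,P.tolist(),"centre",P.mean(0),"yaw deg",np.degrees(np.polyfit(P[:,0],P[:,1],1)[0]))
g=ray(T,tc((610,508)),.064);print("gate_end",g,tr(g))
E
```

```text
[ 0.6204321  -0.07620032  0.13354398] 7.651506636995668
[[-0.7, 0.1], [-0.1, -0.6], [-0.2, -1.7], [-0.6, -0.9], [-0.4, -0.0], [-1.9, -2.0], [-0.0, -0.6]]
R bot [ 0.498  -0.1342] tray [-0.1291 -0.0411]
R bot [ 0.4949 -0.1124] tray [-0.1292 -0.0192]
R top [ 0.4965 -0.1336] tray [-0.1304 -0.0404]
R top [ 0.4938 -0.1118] tray [-0.1302 -0.0184]
L bot [ 0.4887 -0.0675] tray [-0.1294  0.0261]
L bot [ 0.4856 -0.0458] tray [-0.1295  0.0481]
L top [ 0.4871 -0.0706] tray [-0.1314  0.0233]
L top [ 0.4853 -0.0458] tray [-0.1299  0.0482]
Rcap [ 0.514  -0.1199] tray [-0.1113 -0.0292]
Lcap [ 0.502  -0.0558] tray [-0.1146  0.036 ]
Lcaps [[-0.0024, 0.0272], [-0.0301, 0.0287], [-0.0582, 0.0303], [-0.0862, 0.0314], [-0.1133, 0.0328]] centre [-0.05804  0.03008] yaw deg -2.865956682705527
Rcaps [[-0.003, -0.0301], [-0.0298, -0.0304], [-0.0576, -0.0309], [-0.0854, -0.0323], [-0.1129, -0.0332]] centre [-0.05774 -0.03138] yaw deg 1.687214896436068
gate_end [ 0.48403858 -0.22024908  0.064     ] [-0.1544 -0.1246]
```

```bash
python3 -m pendant '{"slide":[[-0.01,0.037,0.05],[-0.02,0.037,0.1],[-0.02,0.037,0.15],[-0.02,0.037,0.19],[-0.02,0.037,0.215],[-0.02,0.037,0.23],[-0.02,0.037,0.234],[-0.02,0.037,0.234],[-0.025,0.037,0.234],[-0.03,0.037,0.234],[-0.034,0.037,0.234],[-0.038,0.037,0.234],[-0.042,0.037,0.234]],"turn":[[0,0,0],[0,0,0],[0,0,0],[0,0,0],[0,0,0],[0,0,0],[0,0,0],[0,0,0],[0,0,0],[0,0,0],[0,0,0],[0,0,0],[0,0,0]],"claw":[1,1,1,1,1,1,1,1,1,1,1,1,1]}'
python3 - <<'E'
from h import *
W=ctrl.snapshot("wrist");T=ctrl.snapshot("top");S=ctrl.snapshot("side")
a=cv2.resize(W["image"][120:260,130:390],(800,430)); 
b=np.hstack([cv2.resize(T["image"][120:290,250:450],(400,340)),cv2.resize(S["image"][160:330,200:400],(400,340))])
cv2.imwrite("pics/c1.png",cv2.resize(np.vstack([a,b]),(624,600)))
E
```

```text
time: 6.48
ee_pos: [0.4867, -0.0568, 0.0427]
eef_rot: [[-0.99, -0.139, -0.0], [-0.139, 0.99, 0.0], [0.0, 0.0, -1.0]]
force: [-2.6, -0.8, 0.9]
grip_width: 0.004
gripper_force: 0.7
```

View pics/c1.png

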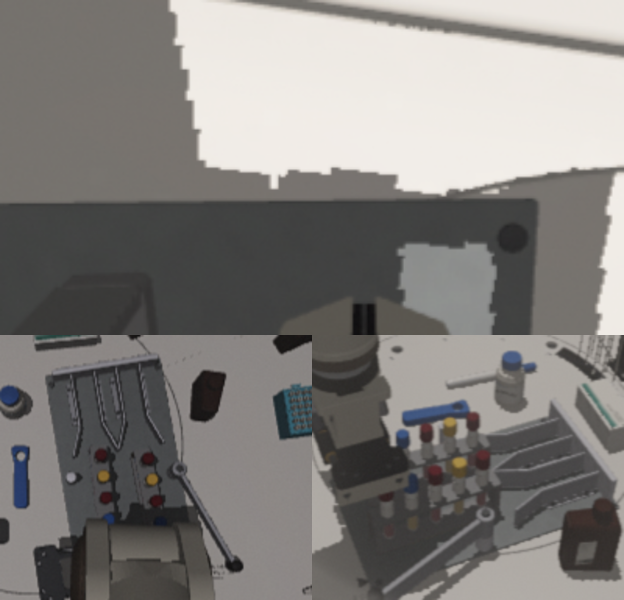

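```bash
python3 -m pendant '{"slide":[[-0.006,-0.001,0],[-0.012,-0.002,0],[-0.018,-0.002,0],[-0.024,-0.003,0],[-0.03,-0.003,0],[-0.036,-0.004,0],[-0.042,-0.004,0],[-0.048,-0.004,0],[-0.054,-0.004,0],[-0.06,-0.004,0],[-0.066,-0.004,0],[-0.072,-0.004,0],[-0.078,-0.004,0],[-0.083,-0.004,0],[-0.088,-0.004,0]],"turn":[[0,0,0],[0,0,0],[0,0,0],[0,0,0],[0,0,0],[0,0,0],[0,0,0],[0,0,0],[0,0,0],[0,0,0],[0,0,0],[0,0,0],[0,0,0],[0,0,0],[0,0,0]],"claw":[1,1,1,1,1,1,1,1,1,1,1,1,1,1,1]}'
python3 - <<'E'
from h import *
T=ctrl.snapshot("top");S=ctrl.snapshot("side")
b=np.hstack([cv2.resize(T["image"][120:290,250:450],(400,340),interpolation=2),cv2.resize(S["image"][160:330,200:400],(400,340),interpolation=2)])
cv2.imwrite("pics/c2.png",b)
E
```

```text
time: 8.5
ee_pos: [0.5745, -0.0485, 0.0427]
eef_rot: [[-0.99, -0.139, -0.0], [-0.139, 0.99, 0.0], [0.0, 0.0, -1.0]]
force: [-2.6, -0.1, 0.6]
grip_width: 0.009
gripper_force: 0.8
```

View pics/c2.png

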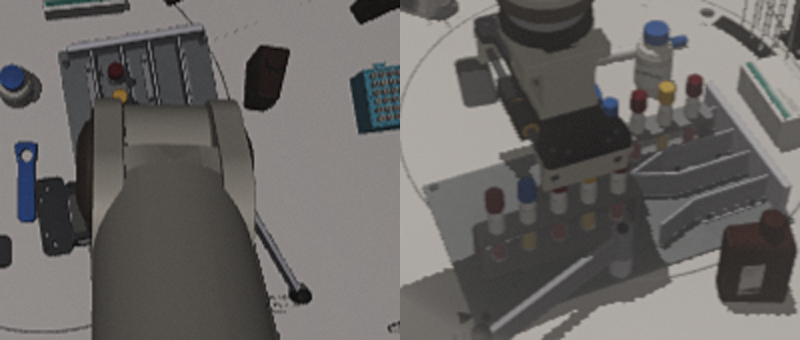

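```bash
python3 -m pendant '{"slide":[[-0.004,0,0],[-0.008,0,0],[-0.012,-0.001,0],[-0.016,-0.001,0],[-0.018,-0.001,0]],"turn":[[0,0,0],[0,0,0],[0,0,0],[0,0,0],[0,0,0]],"claw":[1,1,1,1,1]}'; python3 -m pendant '{"slide":[[-0.002,0,0],[-0.003,0,0]],"turn":[[0,0,0],[0,0,0]],"claw":[1,1]}';python3 -m pendant '{"slide":[[-0.001,0,0],[-0.002,0,0]],"turn":[[0,0,0],[0,0,0]],"claw":[1,1]}'
```

```text
time: 9.22
ee_pos: [0.5926, -0.047, 0.0427]
eef_rot: [[-0.99, -0.139, 0.0], [-0.139, 0.99, 0.0], [-0.0, 0.0, -1.0]]
force: [-1.9, -0.0, 0.5]
grip_width: 0.003
gripper_force: 0.6
time: 9.48
ee_pos: [0.5954, -0.0466, 0.0427]
eef_rot: [[-0.99, -0.139, 0.0], [-0.139, 0.99, 0.0], [-0.0, 0.0, -1.0]]
force: [-1.3, 0.3, -0.6]
grip_width: 0.004
gripper_force: 0.5
time: 9.72
ee_pos: [0.596, -0.0465, 0.0426]
eef_rot: [[-0.99, -0.139, -0.002], [-0.139, 0.99, -0.0], [0.002, 0.0, -1.0]]
force: [-6.0, -1.4, 4.5]
grip_width: 0.008
gripper_force: 2.9
```

```bash
python3 -m pendant '{"slide":[[-0.001,0,0],[-0.002,0,0],[-0.002,0,0]],"turn":[[0,0,0],[0,0,0],[0,0,0]],"claw":[1,1,1]}'
```

```text
time: 10.1
ee_pos: [0.596, -0.0466, 0.0423]
eef_rot: [[-0.99, -0.138, -0.006], [-0.138, 0.99, -0.0], [0.006, 0.001, -1.0]]
force: [-9.0, -0.5, 8.3]
grip_width: 0.007
gripper_force: 4.5
```

```bash
python3 -m pendant '{"slide":[[0.004,0,0],[0.02,0,-0.001],[0.05,0,-0.001],[0.08,0,-0.001],[0.11,0,-0.001],[0.13,0,-0.001],[0.14,0,-0.001],[0.14,-0.02,-0.001],[0.14,-0.045,-0.001],[0.14,-0.0655,0],[0.14,-0.0655,0],[0.134,-0.0655,0],[0.128,-0.0655,0],[0.122,-0.0655,0],[0.117,-0.0655,0]],"turn":[[0,0,0],[0,0,0],[0,0,0],[0,0,0],[0,0,0],[0,0,0],[0,0,0],[0,0,0],[0,0,0],[0,0,0],[0,0,0],[0,0,0],[0,0,0],[0,0,0],[0,0,0]],"claw":[1,1,1,1,1,1,1,1,1,1,1,1,1,1,1]}'
```

```text
time: 11.98
ee_pos: [0.4926, -0.1266, 0.0426]
eef_rot: [[-0.99, -0.139, -0.001], [-0.139, 0.99, 0.0], [0.001, 0.0, -1.0]]
force: [-1.6, 0.2, 1.1]
grip_width: 0.007
gripper_force: 0.8
```

```bash
python3 -m pendant '{"slide":[[-0.006,0,0],[-0.012,0,0],[-0.018,0,0],[-0.024,0,0],[-0.03,0.001,0],[-0.036,0.001,0],[-0.042,0.001,0],[-0.048,0.001,0],[-0.054,0.001,0],[-0.06,0.001,0],[-0.066,0.001,0],[-0.072,0.001,0],[-0.078,0.001,0],[-0.084,0.001,0],[-0.09,0.001,0]],"turn":[[0,0,0],[0,0,0],[0,0,0],[0,0,0],[0,0,0],[0,0,0],[0,0,0],[0,0,0],[0,0,0],[0,0,0],[0,0,0],[0,0,0],[0,0,0],[0,0,0],[0,0,0]],"claw":[1,1,1,1,1,1,1,1,1,1,1,1,1,1,1]}';python3 -m pendant '{"slide":[[-0.005,0,0],[-0.01,0,0],[-0.015,0,0],[-0.019,0,0]],"turn":[[0,0,0],[0,0,0],[0,0,0],[0,0,0]],"claw":[1,1,1,1]}';python3 -m pendant '{"slide":[[-0.002,0,0],[-0.003,0,0]],"turn":[[0,0,0],[0,0,0]],"claw":[1,1]}'
```

```text
time: 13.85
ee_pos: [0.5818, -0.1137, 0.0427]
eef_rot: [[-0.99, -0.139, -0.0], [-0.139, 0.99, 0.0], [0.0, 0.0, -1.0]]
force: [-1.3, 0.2, 0.9]
grip_width: 0.011
gripper_force: 0.5
time: 14.35
ee_pos: [0.6006, -0.111, 0.0427]
eef_rot: [[-0.99, -0.139, 0.0], [-0.139, 0.99, 0.0], [-0.0, 0.0, -1.0]]
force: [-1.9, -0.3, 1.4]
grip_width: 0.004
gripper_force: 0.7
time: 14.6
ee_pos: [0.6031, -0.1107, 0.0427]
eef_rot: [[-0.99, -0.139, -0.0], [-0.139, 0.99, 0.0], [0.0, 0.0, -1.0]]
force: [-1.3, -0.2, 0.6]
grip_width: 0.005
gripper_force: 0.8
```

```bash
python3 -m pendant '{"slide":[[-0.001,0,0],[-0.002,0,0],[-0.003,0,0],[-0.004,0,0]],"turn":[[0,0,0],[0,0,0],[0,0,0],[0,0,0]],"claw":[1,1,1,1]}';python3 -m pendant '{"slide":[[-0.001,0,0],[-0.0015,0,0]],"turn":[[0,0,0],[0,0,0]],"claw":[1,1]}'
```

```text
time: 15.1
ee_pos: [0.6056, -0.1103, 0.0425]
eef_rot: [[-0.99, -0.138, -0.003], [-0.138, 0.99, 0.0], [0.003, 0.0, -1.0]]
force: [-7.3, -0.5, 6.3]
grip_width: 0.009
gripper_force: 3.6
time: 15.35
ee_pos: [0.6056, -0.1104, 0.0424]
eef_rot: [[-0.99, -0.138, -0.006], [-0.138, 0.99, -0.0], [0.006, 0.001, -1.0]]
force: [-10.1, -1.0, 8.7]
grip_width: 0.007
gripper_force: 5.0
```

```bash
python3 -m pendant '{"slide":[[0.005,0,0],[0.03,0,0],[0.07,0,0],[0.11,0,0],[0.144,0,0],[0.15,0,-0.03],[0.15,0,-0.07],[0.14,-0.03,-0.07],[0.125,-0.08,-0.07],[0.109,-0.123,-0.07],[0.109,-0.123,-0.07],[0.109,-0.123,-0.04],[0.109,-0.123,-0.01],[0.109,-0.123,0],[0.109,-0.123,0]],"turn":[[0,0,0],[0,0,0],[0,0,0],[0,0,0],[0,0,0],[0,0,0],[0,0,0],[0,0,0],[0,0,0],[0,0,0],[0,0,0],[0,0,0],[0,0,0],[0,0,0],[0,0,0]],"claw":[1,1,1,1,1,1,1,1,1,1,1,1,1,1,1]}'
python3 - <<'E'
from h import *
W=ctrl.snapshot("wrist");T=ctrl.snapshot("top");S=ctrl.snapshot("side")
a=cv2.resize(W["image"],(400,300)); 
b=np.hstack([cv2.resize(T["image"][120:290,250:450],(400,340),interpolation=2),cv2.resize(S["image"][160:330,200:400],(400,340),interpolation=2)])
z=np.zeros((300,800,3),np.uint8);z[:,:400]=a
cv2.imwrite("pics/c3.png",cv2.resize(np.vstack([b,z]),(740,592)))
st=ctrl.state();X=st["ee_pos"];p=[.6204,-.0762,.1335];c,s=np.cos(p[2]),np.sin(p[2]);d=X[:2]-np.array(p[:2]);print("tray",c*d[0]+s*d[1],-s*d[0]+c*d[1])
E
```

```text
time: 17.23
ee_pos: [0.5176, -0.2461, 0.0424]
eef_rot: [[-0.99, -0.139, -0.001], [-0.139, 0.99, 0.001], [0.001, 0.001, -1.0]]
force: [0.5, -0.1, 1.3]
grip_width: 0.003
gripper_force: 0.0
tray -0.12343215267346515 -0.1558253148571144
```

View pics/c3.png

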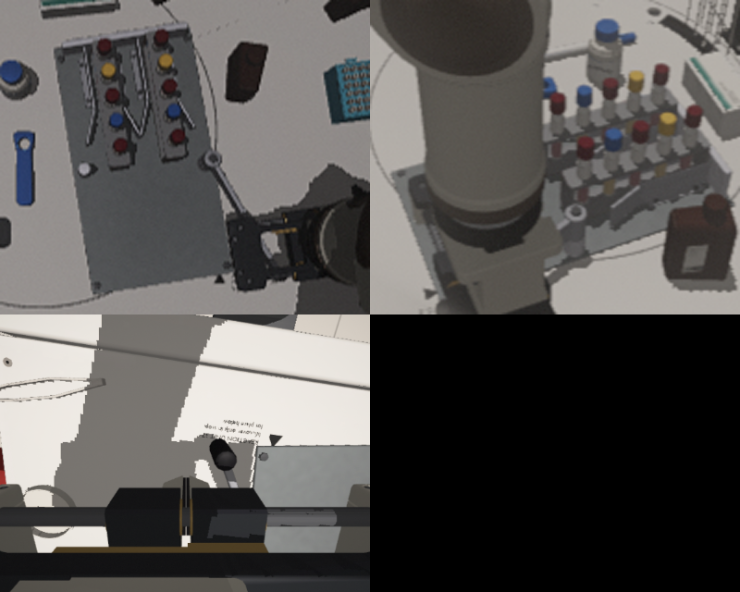

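```bash
python3 -m pendant '{"slide":[[0.006,0.01,0],[0.011,0.022,0],[0.014,0.035,0],[0.014,0.048,0],[0.014,0.06,0],[0.013,0.07,0],[0.012,0.08,0],[0.011,0.089,0],[0.008,0.098,0],[0.005,0.107,0],[0.001,0.115,0],[-0.005,0.124,0],[-0.011,0.132,0],[-0.016,0.139,0],[-0.023,0.145,0],[-0.03,0.151,0],[-0.038,0.157,0],[-0.047,0.161,0],[-0.056,0.165,0],[-0.064,0.168,0]],"turn":[[0,0,0],[0,0,0],[0,0,0],[0,0,0],[0,0,0],[0,0,0],[0,0,0],[0,0,0],[0,0,0],[0,0,0],[0,0,0],[0,0,0],[0,0,0],[0,0,0],[0,0,0],[0,0,0],[0,0,0],[0,0,0],[0,0,0],[0,0,0]],"claw":[1,1,1,1,1,1,1,1,1,1,1,1,1,1,1,1,1,1,1,1]}'
python3 - <<'E'
from h import *
S=ctrl.snapshot("side")
for r in ctrl.spot_point("gate_end",S)[:2]: print(r["score"],ray(S,r["centre"],.044))
st=ctrl.state();X=st["ee_pos"];p=[.6204,-.0762,.1335];c,s=np.cos(p[2]),np.sin(p[2]);d=X[:2]-np.array(p[:2]);print("tray",c*d[0]+s*d[1],-s*d[0]+c*d[1])
print("shut at",w(p,(-.018,.076,.044)))
E
```

```text
time: 19.88
ee_pos: [0.5585, -0.0711, 0.0427]
eef_rot: [[-0.99, -0.139, 0.0], [-0.139, 0.99, 0.0], [-0.0, 0.0, -1.0]]
force: [-1.5, -0.1, -0.0]
grip_width: 0.007
gripper_force: 0.4
tray -0.05986228552816548 0.013476377510748507
shut at [ 0.59244427 -0.00327211  0.044     ]
```

```bash
python3 -m pendant '{"slide":[[-0.008,0.002,0],[-0.015,0.003,0],[-0.021,0.003,0],[-0.026,0.003,0],[-0.026,0.003,0]],"turn":[[0,0,0],[0,0,0],[0,0,0],[0,0,0],[0,0,0]],"claw":[1,1,1,1,1]}';python3 -m pendant '{"slide":[[-0.002,0,0],[-0.004,0,0],[-0.004,0,0]],"turn":[[0,0,0],[0,0,0],[0,0,0]],"claw":[1,1,1]}';python3 -m pendant '{"slide":[[-0.001,0,0],[-0.002,0,0],[-0.002,0,0]],"turn":[[0,0,0],[0,0,0],[0,0,0]],"claw":[1,1,1]}'
```

```text
time: 20.6
ee_pos: [0.5839, -0.0651, 0.0428]
eef_rot: [[-0.99, -0.139, 0.001], [-0.139, 0.99, -0.0], [-0.001, -0.0, -1.0]]
force: [-0.2, -0.9, -0.8]
grip_width: 0.005
gripper_force: 0.0
time: 20.98
ee_pos: [0.5873, -0.0645, 0.0427]
eef_rot: [[-0.99, -0.139, 0.0], [-0.139, 0.99, -0.0], [-0.0, -0.0, -1.0]]
force: [0.5, 0.2, 0.3]
grip_width: 0.003
gripper_force: 0.0
time: 21.35
ee_pos: [0.5876, -0.0644, 0.0424]
eef_rot: [[-0.99, -0.138, -0.003], [-0.138, 0.99, -0.0], [0.003, 0.0, -1.0]]
force: [-5.3, -1.3, 3.5]
grip_width: 0.007
gripper_force: 2.5
```

```bash
python3 -m pendant '{"slide":[[-0.001,0,0],[-0.002,0,0],[-0.002,0,0]],"turn":[[0,0,0],[0,0,0],[0,0,0]],"claw":[1,1,1]}';python3 -m pendant '{"slide":[[0.005,0,0],[0.02,0,0],[0.05,0,0],[0.09,0,-0.01],[0.12,0,-0.05],[0.13,0,-0.1],[0.13,0.06,-0.15],[0.13,0.12,-0.17],[0.13,0.18,-0.17],[0.13,0.24,-0.17],[0.13,0.3,-0.17],[0.13,0.3,-0.17],[0.13,0.3,-0.17]],"turn":[[0,0,0],[0,0,0],[0,0,0],[0,0,0],[0,0,0],[0,0,0],[0,0,0],[0,0,0],[0,0,0],[0,0,0],[0,0,0],[0,0,0],[0,0,0]],"claw":[1,1,1,1,1,1,1,1,1,1,1,1,1]}'
python3 - <<'E'
from h import *
T=ctrl.snapshot("top");S=ctrl.snapshot("side")
b=np.hstack([cv2.resize(T["image"][120:290,250:450],(400,340),interpolation=2),cv2.resize(S["image"][160:330,200:400],(400,340),interpolation=2)])
cv2.imwrite("pics/c4.png",b)
p=[.6204,-.0762,.1335];c,s=np.cos(p[2]),np.sin(p[2])
for v in (T,S):
  for q,z in(("gate_end",.044),("rack_a",.004)):
    for r in ctrl.spot_point(q,v)[:2]:
      d=ray(v,r["centre"],z)[:2]-np.array(p[:2]);print(q,round(r["score"],2),"tray",np.round([c*d[0]+s*d[1],-s*d[0]+c*d[1]],4))
E
```

```text
time: 21.72
ee_pos: [0.5876, -0.0644, 0.0422]
eef_rot: [[-0.99, -0.138, -0.007], [-0.138, 0.99, -0.0], [0.007, 0.001, -1.0]]
force: [-9.5, -1.5, 7.8]
grip_width: 0.004
gripper_force: 4.8
time: 23.35
ee_pos: [0.4203, 0.2151, 0.2125]
eef_rot: [[-0.99, -0.14, 0.0], [-0.14, 0.99, -0.0], [-0.0, -0.0, -1.0]]
force: [0.4, 0.2, -0.4]
grip_width: 0.002
gripper_force: 0.0
gate_end 0.57 tray [-0.0118  0.0742]
rack_a 0.97 tray [ 0.0629 -0.031 ]
rack_a 0.88 tray [0.0606 0.0346]
gate_end 0.84 tray [-0.0141  0.0792]
rack_a 0.78 tray [0.0637 0.0309]
rack_a 0.71 tray [ 0.0665 -0.0374]
```

View pics/c4.png

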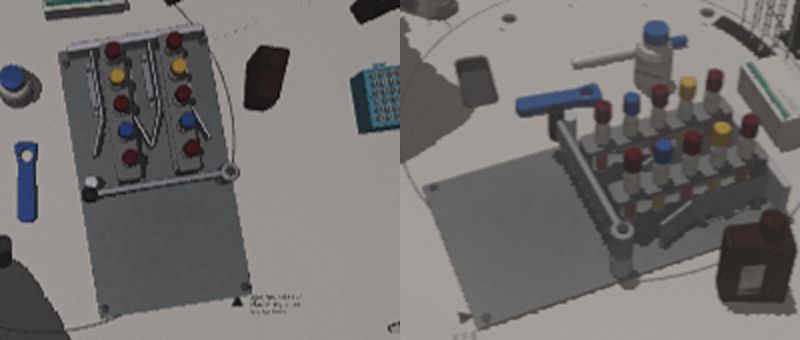

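The last picture shows both racks home against the end stop, with the gate bar across the tray from (90,193) to (230,172) and its end post beside the rest post. The bottles and other things are where they stood.

```bash
python3 -c "
from station import ctrl
print(ctrl.sign_off())"
```

```text
the job is handed in; nothing more can be done
None
```

Both racks stand fully home against the end stop, the gate is shut behind them on its stop, nothing else was moved, and the job was handed in at about 23 s.

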